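# Sort solid from hollow posts on the optics bench

### The arm

A 6-joint arm with a two-finger parallel gripper is mounted at the origin on the work surface. World frame = base frame: x ahead of the robot, y to its left, z up, the work surface at z = 0. Lengths are in mm, angles in rad, forces in N, time in s.
With the tool pointing down it reaches from about 375 to 975 mm from the base axis. Payload 3.8 kg.
Tool frame: the origin (TCP) lies at the centre of the arm's flange, where the gripper is bolted on; the fingertips stand 173 mm ahead of it and the grasp point (between the pads) lies 155 mm ahead of it; z points along the fingers, y is the line along which they close (so a half turn about z gives the same grasp; the last joint's range is limited). The gripper opens to 85 mm and grips with 20 to 120 N. Pads are 22 mm wide; open, the fingers measure 114 mm over their backs; the gripper's body (76 mm by 85 mm) begins 54 mm behind the grasp point. The pads swing forward as they close: fully open they stand 13 mm farther back than shut.
Start: joints at [-1.366, 0.264, 1.604, -0, 1.274, -0.037], TCP at [161.624, -655.36, 404.68] pointing down, gripper open.
Joint ranges: [-2.63, 2.63], [-0.94, 2.18], [0.31, 2.57], [-1.31, 4.45], [0, 2.66], [-2.55, 2.55]. Speed limits (rad/s): [2.57, 2.57, 3.14, 3.14, 3.14, 3.14].

### API

Orientations are given as a rotation vector (axis times angle).
In Python, from rig import manip, camera, job gives the robot as it stands.
- The arm moves only by the shell command python3 -m pendant 'ROWS' [FORCE]. ROWS is JSON, a list that holds one entry, the list of rows, each a list of 5 numbers: the opening in per cent of the stroke, from 0 (shut) to 100 (fully open), then the shift along the world's x, y, z in cm, then the turn about the world's z in rad. In form: [[[grip, dx, dy, dz, spin], ...]]. A call has 1 to 10 rows; each row shifts and turns the commanded pose from where the row before left it; what a row does not reach is not made up. A row lasts 1/12 s, in which the tool goes at most 41.7 mm and 7.16 degrees, less where a joint would pass 70% of its speed; a pose out of reach is approached as far as the arm can. A call with a gripper value outside its range is refused whole. The fingers move at their own pace and stop on an object; FORCE is the grip in N (left out, the last holds). Time passes only in rows, so rows that do not move let the fingers close. It gives the time, the measured TCP pose, the force, the opening and the grip force at its end, in the units of the state.
- manip.get_state(): the state, without advancing time (a new reading comes with each control period).
- camera(name): name is "scene" or "top" or "wrist"; returns a dict with "color" (400x640x3 uint8, red, green, blue), "z_map" (400x640 float32, mm along the optical axis (not along the pixel's ray), 0 where there is no reading), "fx", "fy", "cx", "cy" (pixels), "pose" (4x4, takes a point from camera to world coordinates). Camera axes: x right, y down, z forward; pixel columns grow to the right and rows downward; lengths in mm; the calibration is good to about 2 mm. A picture is of the moment at which its call begins.
- job.hand_in(): hands the job in; it is judged then, once.
The state is a dict: "t": time; "qpos": joint angles; "dq": joint speeds; "joint_torque": joint torques, N m; "eef_pos": TCP position; "eef_rot": TCP orientation; "wrist_force": force on the tool from outside, world axes, zero at the start; "ft_torque": the same for the moment, N m; "opening": finger opening in mm; "finger_force": force on a finger pad.
Only numpy, scipy, OpenCV 4.12 (cv2) and the standard library are available. Lean on these libraries where they do the work, as an engineer would, in place of code of your own. Each camera call takes 0.05 s, during which the arm holds its last target. There are 200 camera calls.

### The job

The two steel posts standing on the black optics board look alike, but one is solid and the other hollow: lift to feel which is the heavy one. Stand the solid post upright in the blue tray and the hollow post upright in the white tray, setting them down without dropping or toppling them.

Things in the scene. Friction and masses are not known exactly. Their poses are not given: they have to be found in the camera images.
- post_1_center (a point): one of two identical-looking capped round steel posts, 38 mm diameter, 80 mm tall, a thin dark ring near each end, standing upright on the black board. One is solid (0.55 to 0.78 kg), the other hollow (0.17 kg); which is which varies and cannot be seen. Point: its centre, 40 mm above its foot; z: its axis. A grip of 40 N or more across the diameter holds it
- post_2_center (a point): the other of the two identical-looking capped round steel posts, 38 mm diameter, 80 mm tall, a thin dark ring near each end, standing upright on the black board. One is solid (0.55 to 0.78 kg), the other hollow (0.17 kg); which is which varies and cannot be seen. Point: its centre, 40 mm above its foot; z: its axis. A grip of 40 N or more across the diameter holds it
- tray_blue: square open tray of blue plastic, 140 x 140 mm outside and 130 x 130 mm inside, walls 5 mm thick and 20 mm high, floor 5 mm thick, fixed to the table; the origin is at the centre of its underside, on the work surface; x and y run along its sides. The solid (heavy) post belongs here
- tray_white: square open tray of white plastic, 140 x 140 mm outside and 130 x 130 mm inside, walls 5 mm thick and 20 mm high, floor 5 mm thick, fixed to the table; the origin is at the centre of its underside, on the work surface; x and y run along its sides. The hollow (light) post belongs here
Things that resemble listed ones, but are neither listed nor needed, are in the scene too. What is shaped like the part that bears post_1_center but purple is not meant.

How it is judged:
By the outcome, as a careful person would: the job done as asked, in the order asked, and still so for the second after the job is handed in, with the robot touching nothing.
It also fails if it takes over 56 s, if anything falls off the work surface, if the arm or the gripper's body presses on something with over 40 N, if the wrist force passes 120 N, or if a joint passes its speed limit or range.

## Working session

There is one attempt and no reset: what is moved stays moved. The work goes in short steps, Python scripts to look and compute and a shell command to move; the robot and the scene stay as the last step left them, time stands still between calls to the robot, and variables do not carry over. Pictures are saved under pics/ and viewed, at most 10 in all, crops included, and the job is handed in when it is done.

```bash
mkdir -p pics; cat > h.py <<'E'
import numpy as np, cv2
from rig import manip, camera, job
def shot(n,f):
    c=camera(n); cv2.imwrite('pics/'+f+'.png',c['color'][:,:,::-1]); np.savez('pics/'+f,**c); return c
def world(c,u,v,z=None):
    d=z if z is not None else c['z_map'][v,u]
    p=np.array([(u-c['cx'])/c['fx']*d,(v-c['cy'])/c['fy']*d,d,1]); return (c['pose']@p)[:3]
def cloud(c):
    v,u=np.mgrid[:400,:640]; d=c['z_map']
    p=np.stack([(u-c['cx'])/c['fx']*d,(v-c['cy'])/c['fy']*d,d],-1)
    return p@c['pose'][:3,:3].T+c['pose'][:3,3]
E
python3 - <<'E'
from h import *
shot('top','top1'); shot('scene','scene1')
s=manip.get_state(); print(s)
E
```

```text
{'t': 0.1, 'qpos': array([-1.36590974e+00,  2.64713781e-01,  1.60524739e+00,  9.88851887e-06,
        1.27372026e+00, -3.68919108e-02]), 'dq': array([-0.00060732, -0.00198963, -0.00306294, -0.00097134,  0.00196836,
       -0.00042273]), 'joint_torque': array([ 5.18207125e-04, -5.16708505e+01, -3.68590236e+01, -7.19544983e-05,
        6.30070412e-03,  5.69431188e-05]), 'eef_pos': array([ 161.55712539, -655.06194492,  403.4565464 ]), 'eef_rot': array([-3.11659817e+00, -3.78604771e-01,  2.60307650e-04]), 'wrist_force': array([-0.63515713,  0.85833546, -0.92219153]), 'ft_torque': array([-0.00346366, -0.01829057,  0.01037864]), 'finger_force': 0.0, 'opening': 85.33128458617175}
```

View pics/top1.png

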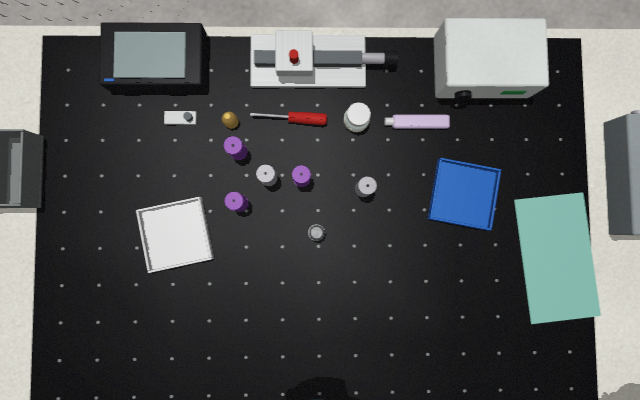

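View pics/scene1.png

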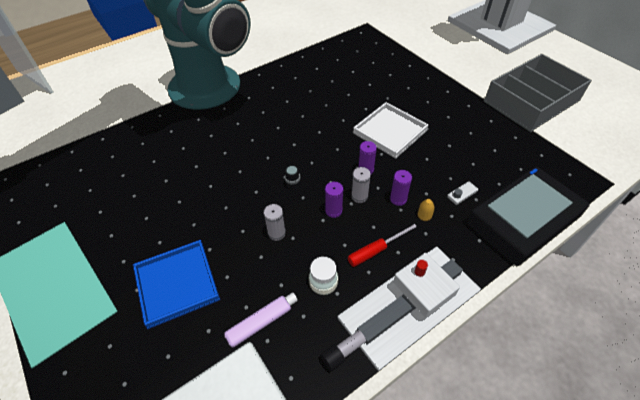

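Top view: the steel-grey capped posts are at (265,174) and (367,187). Lookalikes are the purple posts at (235,147), (301,176) and (235,201), the white jar at (357,117) and the small nut at (316,232). I choose the two grey ones. The white tray is at (175,235) and the blue tray at (465,194). The scene view agrees, with the grey posts at (361,185) and (274,222).

```bash
python3 - <<'E'
from h import *
c=dict(np.load('pics/top1.npz')); P=cloud(c)
def near(u,v,r,zlo,zhi):
    m=np.zeros((400,640),bool); m[v-r:v+r,u-r:u+r]=1
    m&=(P[...,2]>zlo)&(P[...,2]<zhi); return P[m],m
for n,(u,v) in dict(A=(265,174),B=(367,187),p1=(235,147),p2=(301,176),p3=(235,201),jar=(357,117),nut=(316,232)).items():
    q,_=near(u,v,16,70 if n not in('nut','jar') else 15,120)
    if len(q):
        (ctr,r)=cv2.minEnclosingCircle(q[:,:2].astype(np.float32)); print(n,len(q),np.round(ctr),round(r),np.round(q[:,2].max()))
for n,(u,v) in dict(white=(175,235),blue=(465,194)).items():
    q,m=near(u,v,50,13,40)
    print(n,len(q),cv2.minAreaRect(q[:,:2].astype(np.float32)),q[:,2].max())
im=cv2.imread('pics/top1.png')[120:240,190:410]; cv2.imwrite('pics/crop1.png',cv2.resize(im,None,fx=3.6,fy=3.6,interpolation=cv2.INTER_CUBIC))
E
```

```text
A 273 [604. 111.] 19 84.0
B 268 [ 578. -100.] 19 83.0
p1 275 [664. 178.] 19 83.0
p2 268 [602.  37.] 19 84.0
p3 281 [548. 175.] 19 83.0
jar 584 [735. -86.] 28 64.0
nut 221 [482.   5.] 18 54.0
white 664 ((479.9305114746094, 314.7100524902344), (140.23651123046875, 141.57955932617188), 11.72928524017334) 24.322694108382052
blue 640 ((564.6112670898438, -327.6937255859375), (141.45213317871094, 140.7978973388672), 78.46308898925781) 23.24172279872289
```

View pics/crop1.png

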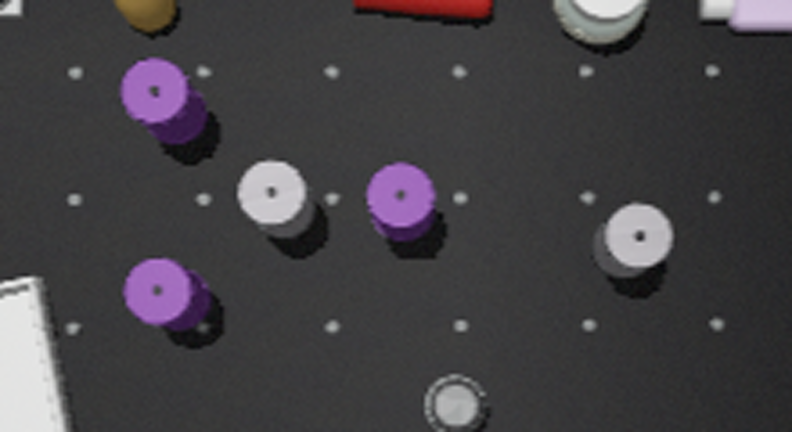

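Both chosen posts have bare steel tops with a dark dimple (crop 272,190 and 638,236), and the neighbouring lookalikes are clearly purple. I go to B at (578,-100) first, turning the grip so it closes along x.

```bash
python3 -m pendant '[[[100,2.1,2.8,0,0.12],[100,2.1,2.8,0,0.12],[100,2.1,2.8,0,0.12],[100,2.1,2.8,0,0.12],[100,2.1,2.8,0,0.12],[100,2.1,2.8,0,0.12],[100,2.1,2.8,0,0.12],[100,2.1,2.8,0,0.12],[100,2.1,2.8,0,0.12],[100,2.1,2.8,0,0.12]]]' 60
python3 -m pendant '[[[100,2.1,2.8,0,0.07],[100,2.1,2.8,0,0.06],[100,2.1,2.8,0,0],[100,2.1,2.8,0,0],[100,2.1,2.8,0,0],[100,2.1,2.8,0,0],[100,2.1,2.8,0,0],[100,2.1,2.8,0,0],[100,2.1,2.8,0,0],[100,1.7,2.3,0,0]]]'
python3 -m pendant '[[[100,0,0,0,0],[100,0,0,0,0],[100,0,0,0,0]]]'
python3 - <<'E'
from h import *
c=shot('wrist','w1'); s=manip.get_state(); print(s['eef_pos'],s['eef_rot'],s['qpos'])
P=cloud(c); m=(P[...,2]>70)&(P[...,2]<100)&(np.hypot(P[...,0]-578,P[...,1]+100)<45)
print(m.sum(),cv2.minEnclosingCircle(P[m][:,:2].astype(np.float32)),P[m][:,2].max() if m.any() else 0)
E
```

```text
t: 0.93
eef_pos: [372.1, -373.7, 404.2]
eef_rot: [-2.354, -2.08, -0.0]
wrist_force: [1.0, -0.0, -0.0]
opening: 85.6
finger_force: 0.0
t: 1.77
eef_pos: [578.5, -98.2, 404.2]
eef_rot: [-2.219, -2.223, -0.0]
wrist_force: [0.8, -0.7, 0.7]
opening: 85.4
finger_force: 0.0
t: 2.02
eef_pos: [577.3, -100.4, 404.1]
eef_rot: [-2.219, -2.223, 0.002]
wrist_force: [-0.2, -0.6, -0.9]
opening: 85.5
finger_force: 0.0
[ 577.0760664  -100.89090673  404.1990613 ] [-2.22021518e+00 -2.22166924e+00  1.62288240e-03] [-2.15452709e-01  9.71309086e-02  1.80009908e+00 -5.16862233e-04
  1.24551410e+00 -2.15941957e-01]
1204 ((578.5794067382812, -99.93086242675781), 19.215784072875977) 83.40087472150327
```

View pics/w1.png

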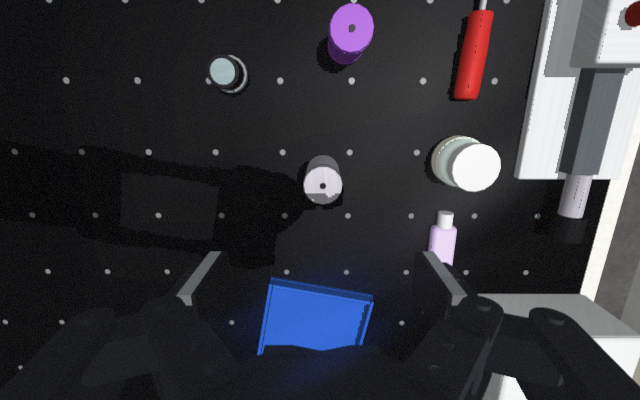

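The wrist view shows the steel post centred between the fingers at (322,185), within 1.5 mm of the expected spot. I descend and grip.

```bash
python3 -m pendant '[[[100,0.1,0.1,-2.5,0],[100,0,0,-2.5,0],[100,0,0,-2.5,0],[100,0,0,-2.5,0],[100,0,0,-2.5,0],[100,0,0,-2.5,0],[100,0,0,-2,0],[100,0,0,-1.2,0],[100,0,0,-0.8,0],[100,0,0,0,0]]]' 60
python3 -m pendant '[[[0,0,0,0,0],[0,0,0,0,0],[0,0,0,0,0],[0,0,0,0,0],[0,0,0,0,0],[0,0,0,0,0],[0,0,0,0,0],[0,0,0,0,0],[0,0,0,0,0]]]' 60
```

```text
t: 2.9
eef_pos: [577.6, -100.0, 213.1]
eef_rot: [-2.22, -2.219, 0.003]
wrist_force: [-0.6, 0.7, -0.3]
opening: 85.4
finger_force: 0.0
t: 3.65
eef_pos: [579.0, -99.5, 216.3]
eef_rot: [2.219, 2.222, 0.001]
wrist_force: [-1.8, -0.3, 5.8]
opening: 36.2
finger_force: 59.8
```

```bash
python3 -m pendant '[[[0,0,0,0.3,0],[0,0,0,0.7,0],[0,0,0,1,0],[0,0,0,1,0],[0,0,0,1,0],[0,0,0,1,0],[0,0,0,0.6,0],[0,0,0,0,0],[0,0,0,0,0],[0,0,0,0,0]]]'
python3 -m pendant '[[[0,0,0,0,0],[0,0,0,0,0],[0,0,0,0,0]]]'
python3 -m pendant '[[[0,0,0,0,0],[0,0,0,0,0]]]'
```

```text
t: 4.48
eef_pos: [578.3, -99.3, 270.3]
eef_rot: [-2.22, -2.222, 0.001]
wrist_force: [-0.3, -0.4, -5.7]
opening: 36.2
finger_force: 60.7
t: 4.73
eef_pos: [578.3, -99.3, 269.9]
eef_rot: [-2.22, -2.222, 0.001]
wrist_force: [0.7, -0.0, -6.3]
opening: 36.4
finger_force: 60.7
t: 4.9
eef_pos: [578.6, -99.3, 270.4]
eef_rot: [-2.22, -2.222, 0.0]
wrist_force: [0.1, -0.3, -6.0]
opening: 36.5
finger_force: 60.7
```

The lift reads 6.0 N, about 0.61 kg, so B is solid and goes in the blue tray.

```bash
python3 -m pendant '[[[0,-0.1,-1,0,0],[0,-0.1,-2,0,0],[0,-0.2,-2.8,0,0],[0,-0.2,-3.2,0,0],[0,-0.2,-3.2,0,0],[0,-0.2,-3.2,0,0],[0,-0.2,-2.8,0,0],[0,-0.1,-2.4,0,0],[0,-0.1,-1.5,0,0],[0,0,-0.8,0,0]]]'
python3 -m pendant '[[[0,0,0,0,0],[0,0,0,0,0],[0,0,0,-1,0],[0,0,0,-1,0],[0,0,0,-1,0],[0,0,0,-0.6,0],[0,0,0,0,0],[0,0,0,0,0]]]'
python3 - <<'E'
from h import *
c=shot('scene','s2')
P=cloud(c); m=(P[...,2]>8)&(np.hypot(P[...,0]-564,P[...,1]+328)<50)
im=cv2.resize(c['color'][200:350,100:260,::-1],None,fx=3.5,fy=3.5); cv2.imwrite('pics/s2c.png',im)
E
```

```text
t: 5.73
eef_pos: [564.0, -331.0, 270.7]
eef_rot: [2.222, 2.22, -0.001]
wrist_force: [-0.3, 2.1, -4.7]
opening: 36.1
finger_force: 61.1
t: 6.4
eef_pos: [564.3, -327.6, 233.2]
eef_rot: [-2.218, -2.221, 0.001]
wrist_force: [-0.5, 0.8, -5.2]
opening: 36.2
finger_force: 61.4
```

View pics/s2c.png

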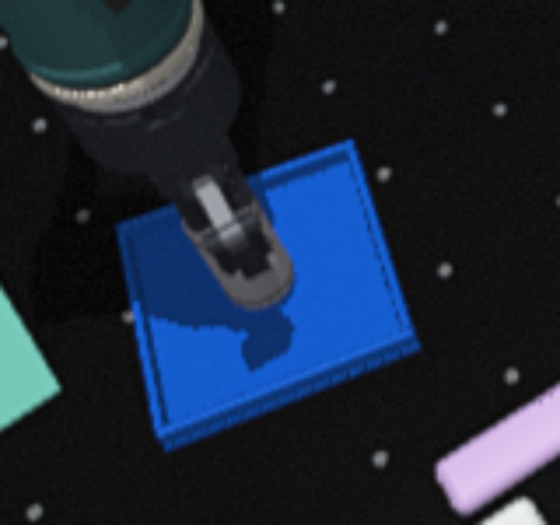

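The post hangs upright over the middle of the blue tray (crop 265,290), with its shadow just below it. I lower it in small steps until it touches.

```bash
python3 -m pendant '[[[0,0,0,-0.4,0],[0,0,0,-0.4,0],[0,0,0,-0.2,0],[0,0,0,0,0],[0,0,0,0,0]]]'
python3 -m pendant '[[[0,0,0,-0.1,0],[0,0,0,-0.1,0],[0,0,0,0,0],[0,0,0,0,0]]]'
```

```text
t: 6.87
eef_pos: [564.5, -328.4, 224.5]
eef_rot: [-2.22, -2.222, 0.0]
wrist_force: [0.2, -0.9, -6.2]
opening: 36.3
finger_force: 61.4
t: 7.2
eef_pos: [564.6, -328.4, 222.6]
eef_rot: [-2.22, -2.222, 0.0]
wrist_force: [-0.1, -0.5, -6.0]
opening: 36.1
finger_force: 61.4
```

```bash
python3 -m pendant '[[[0,0,0,-0.1,0],[0,0,0,-0.1,0],[0,0,0,0,0],[0,0,0,0,0]]]'
python3 -m pendant '[[[0,0,0,-0.1,0],[0,0,0,-0.1,0],[0,0,0,0,0],[0,0,0,0,0]]]'
```

```text
t: 7.53
eef_pos: [564.8, -328.5, 221.4]
eef_rot: [2.22, 2.222, 0.0]
wrist_force: [-1.0, 0.6, 0.3]
opening: 36.4
finger_force: 61.9
t: 7.87
eef_pos: [564.8, -328.6, 221.3]
eef_rot: [2.22, 2.222, -0.0]
wrist_force: [-4.9, 1.8, 10.0]
opening: 36.3
finger_force: 63.3
```

Contact is at z = 221.4. I ease off and open gradually.

```bash
python3 -m pendant '[[[0,0,0,0.15,0],[0,0,0,0,0],[46,0,0,0,0],[50,0,0,0,0],[55,0,0,0,0],[65,0,0,0,0],[80,0,0,0,0],[100,0,0,0,0],[100,0,0,0,0],[100,0,0,0,0]]]'
python3 -m pendant '[[[100,0,0,1,0],[100,0,0,2,0],[100,0,0,3,0],[100,0,0,3,0],[100,0,0,3,0],[100,0,0,3,0],[100,0,0,3,0],[100,0,0,0,0],[100,0,0,0,0]]]'
python3 - <<'E'
from h import *
c=shot('wrist','w2'); P=cloud(c)
for x,y in((565,-328),):
    m=(P[...,2]>76)&(P[...,2]<110)&(np.hypot(P[...,0]-x,P[...,1]-y)<45)
    print(m.sum(),cv2.minEnclosingCircle(P[m][:,:2].astype(np.float32)),P[m][:,2].max(),P[m][:,2].min())
E
```

```text
t: 8.7
eef_pos: [564.7, -328.4, 220.1]
eef_rot: [2.22, 2.223, 0.0]
wrist_force: [-0.3, 0.4, -0.3]
opening: 85.1
finger_force: 0.0
t: 9.45
eef_pos: [565.3, -328.8, 404.7]
eef_rot: [2.215, 2.218, 0.002]
wrist_force: [-0.2, -0.4, -0.3]
opening: 85.6
finger_force: 0.0
1246 ((564.6815795898438, -328.8213806152344), 19.24257469177246) 88.57811697872563 76.33602426885011
```

View pics/w2.png

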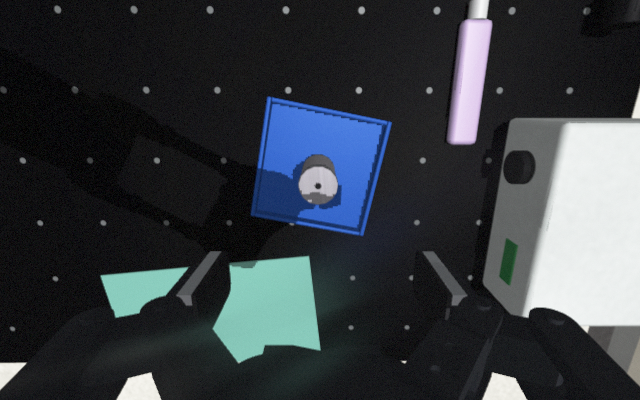

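The post stands upright in the blue tray at (318,185), world (565,-329). Next is post A.

```bash
python3 -m pendant '[[[100,0.2,2,0,0],[100,0.3,3,0,0],[100,0.3,3.4,0,0],[100,0.3,3.4,0,0],[100,0.3,3.4,0,0],[100,0.3,3.4,0,0],[100,0.3,3.4,0,0],[100,0.3,3.4,0,0],[100,0.3,3.4,0,0],[100,0.3,3.4,0,0]]]'
python3 -m pendant '[[[100,0.3,3.4,0,0],[100,0.3,3.4,0,0],[100,0.3,3,0,0],[100,0.1,1.4,0,0],[100,0,0,0,0],[100,0,0,0,0],[100,0,0,0,0]]]'
python3 - <<'E'
from h import *
c=shot('wrist','w3'); P=cloud(c); print(manip.get_state()['eef_pos'])
for x,y in((604,111),(602,37),(664,178),(548,175)):
    m=(P[...,2]>76)&(P[...,2]<110)&(np.hypot(P[...,0]-x,P[...,1]-y)<32)
    if m.any(): print(m.sum(),cv2.minEnclosingCircle(P[m][:,:2].astype(np.float32)),P[m][:,2].max(),np.median(c['color'][m],0))
E
```

```text
t: 10.33
eef_pos: [592.8, -4.7, 398.1]
eef_rot: [-2.218, -2.221, 0.004]
wrist_force: [-0.1, 0.1, -0.9]
opening: 85.1
finger_force: 0.0
t: 10.92
eef_pos: [603.4, 104.7, 399.2]
eef_rot: [-2.22, -2.222, 0.003]
wrist_force: [0.5, -0.6, -0.4]
opening: 85.2
finger_force: 0.0
[603.4566949  104.33012535 399.51067755]
1216 ((604.3394165039062, 111.47740173339844), 19.02471160888672) 83.21700515408281 [206. 202. 211.]
1018 ((602.5630493164062, 37.187679290771484), 19.177391052246094) 83.03433093763465 [134.  72. 178.]
1472 ((663.6637573242188, 178.36062622070312), 19.1451473236084) 83.55644910609419 [175. 110. 219.]
1458 ((548.7269287109375, 175.70912170410156), 19.007362365722656) 82.98296949193724 [154.  89. 199.]
```

View pics/w3.png

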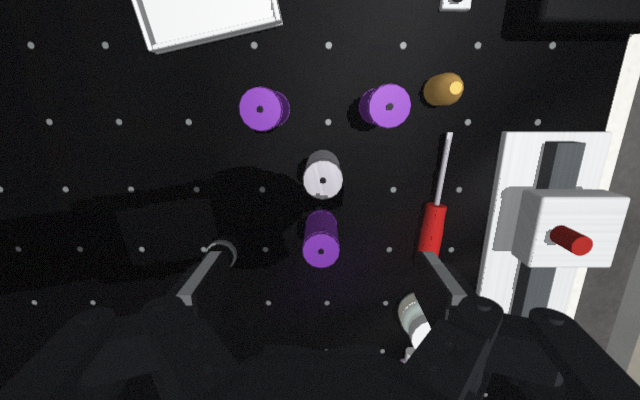

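The grey post is at (323,180), with purple ones at (321,250), (260,108) and (389,106). The fingers pass on its x sides, which are clear. I correct by +1 and +7 mm, descend, grip and lift.

```bash
python3 -m pendant '[[[100,0.1,0.7,-1.5,0],[100,0,0,-2.5,0],[100,0,0,-2.5,0],[100,0,0,-2.5,0],[100,0,0,-2.5,0],[100,0,0,-2.5,0],[100,0,0,-2.2,0],[100,0,0,-1.5,0],[100,0,0,-0.8,0],[100,0,0,0,0]]]' 60
python3 -m pendant '[[[100,0,0,0,0],[0,0,0,0,0],[0,0,0,0,0],[0,0,0,0,0],[0,0,0,0,0],[0,0,0,0,0],[0,0,0,0,0],[0,0,0,0,0],[0,0,0,0,0],[0,0,0,0,0]]]' 60
```

```text
t: 11.8
eef_pos: [603.5, 111.1, 212.8]
eef_rot: [-2.22, -2.219, 0.006]
wrist_force: [-0.7, -1.1, -0.4]
opening: 85.4
finger_force: 0.0
t: 12.63
eef_pos: [604.9, 112.8, 216.6]
eef_rot: [2.219, 2.222, 0.002]
wrist_force: [-1.5, -0.4, 6.1]
opening: 36.9
finger_force: 59.8
```

```bash
python3 -m pendant '[[[0,0,0,0.5,0],[0,0,0,1,0],[0,0,0,2,0],[0,0,0,2,0],[0,0,0,2,0],[0,0,0,2,0],[0,0,0,1.5,0],[0,0,0,1,0],[0,0,0,0.5,0],[0,0,0,0,0]]]'
python3 -m pendant '[[[0,0,0,0,0],[0,0,0,0,0],[0,0,0,0,0],[0,0,0,0,0]]]'
```

```text
t: 13.47
eef_pos: [605.0, 112.7, 341.7]
eef_rot: [2.219, 2.222, 0.003]
wrist_force: [0.5, 0.2, -1.8]
opening: 36.9
finger_force: 60.2
t: 13.8
eef_pos: [604.2, 112.6, 338.8]
eef_rot: [-2.219, -2.222, 0.003]
wrist_force: [-0.3, 0.6, -1.4]
opening: 37.2
finger_force: 60.2
```

It reads about 1.5 N, so A is hollow and goes in the white tray. The foot clears the purple posts by about 40 mm.

```bash
python3 -m pendant '[[[0,-0.6,1,0,0],[0,-1.2,2,0,0],[0,-1.5,2.4,0,0],[0,-1.6,2.6,0,0],[0,-1.6,2.6,0,0],[0,-1.6,2.6,0,0],[0,-1.5,2.4,0,0],[0,-1.3,2.1,0,0],[0,-1,1.7,0,0],[0,-0.5,0.8,0,0]]]'
python3 -m pendant '[[[0,0,0,-0.5,0],[0,0,0,-1.5,0],[0,0,0,-2,0],[0,0,0,-2,0],[0,0,0,-2,0],[0,0,0,-1.2,0],[0,0,0,-0.6,0],[0,0,0,0,0],[0,0,0,0,0],[0,0,0,0,0]]]'
```

```text
t: 14.63
eef_pos: [478.6, 316.9, 340.0]
eef_rot: [-2.217, -2.224, 0.0]
wrist_force: [-1.5, 0.1, -1.1]
opening: 36.8
finger_force: 60.2
t: 15.47
eef_pos: [481.5, 314.9, 243.5]
eef_rot: [2.22, 2.222, 0.003]
wrist_force: [0.3, -0.4, -1.5]
opening: 36.9
finger_force: 60.2
```

Position is within 1.5 mm of the tray centre. I lower to about 223, then in 1 mm steps to contact.

```bash
python3 -m pendant '[[[0,0,0,-0.5,0],[0,0,0,-0.7,0],[0,0,0,-0.5,0],[0,0,0,-0.3,0],[0,0,0,0,0],[0,0,0,0,0]]]'
python3 -m pendant '[[[0,0,0,-0.1,0],[0,0,0,-0.1,0],[0,0,0,0,0],[0,0,0,0,0]]]'
```

```text
t: 15.97
eef_pos: [480.5, 314.7, 221.9]
eef_rot: [-2.22, -2.223, 0.001]
wrist_force: [0.4, 0.6, -2.0]
opening: 37.1
finger_force: 60.2
t: 16.3
eef_pos: [480.7, 314.8, 221.6]
eef_rot: [-2.22, -2.222, -0.0]
wrist_force: [-3.6, -2.4, 8.4]
opening: 37.3
finger_force: 61.1
```

Contact, with a light press. I ease off, open, rise and check.

```bash
python3 -m pendant '[[[0,0,0,0.15,0],[0,0,0,0,0],[46,0,0,0,0],[50,0,0,0,0],[55,0,0,0,0],[65,0,0,0,0],[80,0,0,0,0],[100,0,0,0,0],[100,0,0,0,0],[100,0,0,0,0]]]'
python3 -m pendant '[[[100,0,0,1,0],[100,0,0,2,0],[100,0,0,3,0],[100,0,0,3,0],[100,0,0,3,0],[100,0,0,3,0],[100,0,0,3,0],[100,0,0,0,0],[100,0,0,0,0]]]'
python3 - <<'E'
from h import *
c=shot('scene','s4'); w=shot('wrist','w4')
P=cloud(w); m=(P[...,2]>76)&(P[...,2]<110)&(np.hypot(P[...,0]-480,P[...,1]-315)<45)
print(m.sum(),cv2.minEnclosingCircle(P[m][:,:2].astype(np.float32)),P[m][:,2].max())
E
```

```text
t: 17.13
eef_pos: [480.7, 314.6, 221.7]
eef_rot: [2.22, 2.223, 0.0]
wrist_force: [-0.3, -0.2, 0.4]
opening: 85.4
finger_force: 0.0
t: 17.88
eef_pos: [481.2, 315.0, 405.6]
eef_rot: [2.219, 2.221, 0.01]
wrist_force: [-0.8, 0.2, -1.1]
opening: 85.1
finger_force: 0.0
1248 ((480.4938049316406, 313.4015808105469), 19.160470962524414) 88.13271571035125
```

View pics/s4.png

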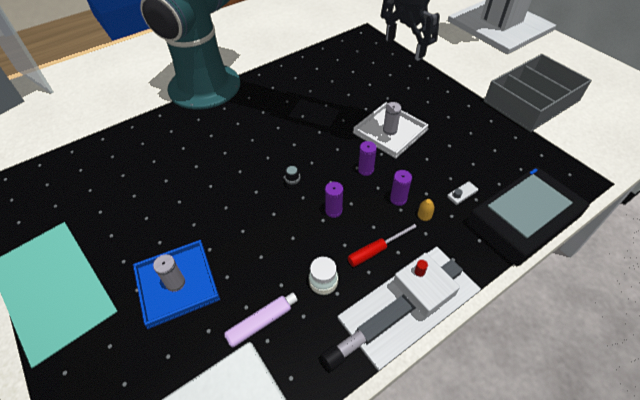

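Both posts stand upright, one in the blue tray (170,272) and one in the white tray (393,118). Nothing else was disturbed and the arm is clear.

```bash
python3 -c "from rig import job; print(job.hand_in())"
```

```text
the job is handed in; nothing more can be done
None
```

The solid post (about 0.61 kg, by the wrist force) stands upright in the blue tray and the hollow one (about 0.15 kg) upright in the white tray; the job was handed in at about 18 s, and no verdict was returned.

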